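Put the grill things back on their outlined mats

ROBOT

A 6-joint arm with a two-finger parallel gripper is mounted at the origin on the work surface. World frame = base frame: x ahead of the robot, y to its left, z up, the work surface at z = 0. Lengths are in m, angles in rad, forces in N, time in s.
With the tool pointing down it reaches from about 0.225 to 0.875 m from the base axis. Payload 3.4 kg.
Tool frame: the origin (TCP) lies between the finger pads; the fingertips stand 11 mm ahead of it and the grasp point (between the pads) lies 8 mm behind it; z points along the fingers, y is the line along which they close (so a half turn about z gives the same grasp; the last joint's range is limited). The gripper opens to 85 mm and grips with 20 to 120 N. Pads are 22 mm wide; open, the fingers measure 114 mm over their backs; the gripper's body (76 mm by 85 mm) begins 54 mm behind the grasp point. The pads swing forward as they close: fully open they stand 13 mm farther back than shut.
Start: joints at [1.05, 0.276, 1.505, -0, 1.361, -0.121], TCP at [0.224, 0.53, 0.242] pointing down, gripper open.
Joint ranges: [-2.89, 2.89], [-0.75, 2.08], [0.22, 2.7], [-1.18, 4.32], [0.11, 2.71], [-2.7, 2.7]. Speed limits (rad/s): [2.57, 2.57, 3.14, 3.14, 3.14, 3.14].

INTERFACE

Orientations are given as a unit quaternion [w, x, y, z].
In Python, from rig import sensors, eyes, manip gives the robot as it stands.
- The arm moves only by the tool drive_tool, never from a script. Its argument "deltas" is a list of rows, each an object with "linear": the shift along the world's x, y, z in mm, a list of three; "twist": the turn about the world's z in degrees; "claw": the opening, from 0 (shut) to 1 (fully open). In form: [{"linear": [tx, ty, tz], "twist": twist, "claw": claw}, ...]. A call has 1 to 12 rows; each row is the pose to reach, as a shift and turn from the pose commanded when the call began; what a row does not reach only later rows make up. A row lasts 1/12 s, in which the tool goes at most 41.7 mm and 7.16 degrees, less where a joint would pass 70% of its speed; a pose out of reach is approached as far as the arm can. A call with a gripper value outside its range is refused whole. The fingers move at their own pace and stop on an object; "squeeze" is the grip in N (left out, the last holds). Time passes only in rows, so rows that repeat a pose let the fingers close. It gives the time, the measured TCP pose, the force, the opening and the grip force at its end, in the units of the state.
- sensors.get_state(): the state, without advancing time (a new reading comes with each control period).
- eyes.get_image(name): name is "side" or "top" or "wrist"; returns the picture (400x640x3 uint8, red, green, blue); there is no depth.
- eyes.camera_model(name): a dict with "intrinsics" (3x3 intrinsics, pixels), "dist" ([k1, k2, p1, p2, k3] as OpenCV has them; the pictures are not rectified), "R" (3x3) and "t" (3): a world point X has camera coordinates R X + t. Camera axes: x right, y down, z forward; pixel columns grow to the right and rows downward; lengths in m; the calibration is good to about 2 mm. A picture is of the moment at which its call begins: read the wrist's pose just before it. camera_model takes no time and is no camera call; for the wrist camera it gives the pose at the moment of the call.
- manip.sign_off(): hands the job in; it is judged then, once.
The state is a dict: "clock": time; "qpos": joint angles; "qd": joint speeds; "effort": joint torques, N m; "position": TCP position; "ee_rot": TCP orientation; "contact_force": force on the tool from outside, world axes, zero at the start; "moment": the same for the moment, N m; "width": finger opening in m; "gripper_force": force on a finger pad.
Only numpy, scipy, OpenCV 4.12 (cv2) and the standard library are available. Lean on these libraries where they do the work, as an engineer would, in place of code of your own. Each camera call takes 0.05 s, during which the arm holds its last target. There are 200 camera calls.

TASK

Tidy the patio worktop: put the tongs, the basting brush, the spice jar and the caddy each flat on the mat that carries its own outline, centred on the outline and lying along it (which end points which way does not matter). Keep the spice jar upright throughout, do not push or knock over the green oil bottle, and leave everything set down and still.

Things in the scene. Friction and masses are not known exactly. Their poses are not given: they have to be found in the camera images.
- tongs_mid (a point): Closed, rigid stainless steel tongs lying on the table, 170 mm long along x (head at +x), 20 mm high. Two parallel arms 28 mm apart over their outsides for 45 mm either side of the middle; 34 mm wide at the head. About 0.12 kg. This point: the middle of the length, half-way up (10 mm above the underside). x along the tongs, z up.
- brush_mid (a point): Wooden basting brush lying flat, rigid, 170 mm long along x, with its light wooden handle 20 mm wide and 18 mm high from the -x end to 30 mm past the middle, then a 44 mm wide head with a copper band and grey bristles at the +x end. About 0.08 kg. This point: the middle of the whole length, on the handle, half-way up (9 mm above the underside). x along the brush, z up.
- jar_mid (a point): Standing amber glass spice jar, 48 mm diameter up to 48 mm high, then necked in to a 40 mm lid, 68 mm high in all, its hinged lid shut (a round grey steel top when seen from above); a steel clasp reaches 28 mm from the axis at +x and a steel hinge 25 mm at -x, both near the top, so it is best gripped along its y. About 0.16 kg. This point: on the axis, half-way up (34 mm above the underside). z up.
- caddy_mid (a point): Closed plastic caddy, orange with a white lid and a steel clamp on its +x end: 90 mm long along x (95 mm with clamp), 50 mm wide along y up to 38 mm high, with a 44 mm wide lid above, 48 mm high in all. About 0.15 kg. This point: the middle, half-way up (24 mm above the underside). x along its length, z up.
- tongs_mat: Blue silicone mat, 3 mm thick, 190 x 60 mm, lying fixed on the table, with the white painted silhouette of the tongs along its x. Origin: centre of its underside, which is also the middle of the outline; x along the outline, z up. The tongs belong on it.
- brush_mat: Green silicone mat, 3 mm thick, 190 x 64 mm, lying fixed on the table, with the white painted silhouette of the brush along its x. Origin: centre of its underside, which is also the middle of the outline; x along the outline, z up. The basting brush belongs on it.
- jar_mat: Round red silicone mat, 3 mm thick, 80 mm diameter, lying fixed on the table, with the white painted ring, 52 mm across, of the jar's foot. Origin: centre of its underside, which is also the middle of the outline; z up. The spice jar belongs on it, turned any way.
- caddy_mat: Yellow silicone mat, 3 mm thick, 120 x 80 mm, lying fixed on the table, with the white painted rectangle, 92 x 52 mm, of the caddy's foot. Origin: centre of its underside, which is also the middle of the outline; x along the outline's long side, z up. The caddy belongs on it.
- oil_mid (a point): Loose green glass oil bottle standing amid the work, 48 mm diameter, 125 mm high, to be left alone. This point: on its axis, half-way up (62.5 mm above the table).
Not all that is in view belongs to the job. What is shaped like the part that bears brush_mid but pink is not meant.

How it is judged:
By the outcome, as a careful person would: the job done as asked, in the order asked, and still so for the second after the job is handed in, with the robot touching nothing.
It also fails if it takes over 128 s, if anything falls off the work surface, if the arm or the gripper's body presses on something with over 40 N, if the wrist force passes 120 N, or if a joint passes its speed limit or range.

## Working session

There is one attempt and no reset: what is moved stays moved. The work goes in short steps, Python scripts to look and compute and a tool call to move; the robot and the scene stay as the last step left them, time stands still between calls to the robot, and variables do not carry over. Pictures are saved under pics/ and viewed, at most 19 in all, crops included, and the job is handed in when it is done.

Besides the shell and the picture viewer there is one more tool, called after ">>>" as name([rows], argument=value, ...), one row to a line, values as JSON. drive_tool: Moves the arm, as the interface text tells. Its arguments: {"type":"object","properties":{"deltas":{"type":"array","items":{"type":"object","properties":{"linear":{"type":"array","items":{"type":"number"}},"twist":{"type":"number"},"claw":{"type":"number"}}}},"squeeze":{"type":"number"}},"required":["deltas"]}

```bash
ls; mkdir -p pics
python3 - <<'E'
from rig import sensors, eyes, manip
import cv2
s=sensors.get_state();print(s)
for n in("top","side","wrist"):
    im=eyes.get_image(n);cv2.imwrite(f"pics/{n}0.png",im[:,:,::-1])
    m=eyes.camera_model(n);print(n,m)
E
```

```text
pics
{'clock': 0.0, 'qpos': array([ 1.04999516e+00,  2.76567536e-01,  1.50615318e+00, -2.60722618e-05,
        1.36068691e+00, -1.21026699e-01]), 'qd': array([ 3.33170530e-04,  4.64318909e-04, -2.51908203e-04, -4.61340044e-04,
        1.64688330e-05, -9.82404751e-04]), 'effort': array([-6.87003539e-04, -4.16774368e+01, -2.45807523e+01, -3.88284468e-05,
        1.07353643e-02, -2.78031371e-05]), 'position': array([0.22356393, 0.52919633, 0.24144736]), 'ee_rot': array([-2.74155593e-04,  1.98556055e-01,  9.80089113e-01, -8.65177087e-04]), 'contact_force': array([-0.41063523,  0.67917477, -1.52759885]), 'moment': array([ 0.00793148, -0.00921237,  0.00285208]), 'gripper_force': 0.0, 'width': 0.08557776128680458}
top {'intrinsics': array([[516.75191808,   0.        , 318.99448286],
       [  0.        , 516.75191808, 199.20404048],
       [  0.        ,   0.        ,   1.        ]]), 'dist': array([-0.09583543,  0.        ,  0.        ,  0.        ,  0.        ]), 'R': array([[-0.02297736, -0.99970873,  0.00738166],
       [-0.99767226,  0.02245512, -0.06438817],
       [ 0.06420366, -0.00
[... 286 characters left out ...]
, 0.        , 0.        , 0.        ]), 'R': array([[ 0.82320396, -0.56772878, -0.00438931],
       [-0.40692265, -0.58460931, -0.70188739],
       [ 0.39591564,  0.5795826 , -0.7122744 ]]), 't': array([-0.35601225,  0.22758591,  0.9643837 ])}
wrist {'intrinsics': array([[338.21523741,   0.        , 320.82377373],
       [  0.        , 338.21523741, 206.47879342],
       [  0.        ,   0.        ,   1.        ]]), 'dist': array([0.01920484, 0.        , 0.        , 0.        , 0.        ]), 'R': array([[ 0.38978698,  0.92090416, -0.00127717],
       [ 0.87325218, -0.36917648,  0.31802414],
       [ 0.29239825, -0.12507696, -0.94808176]]), 't': array([-0.57309734, -0.04011659,  0.38081268])}
```

View pics/top0.png

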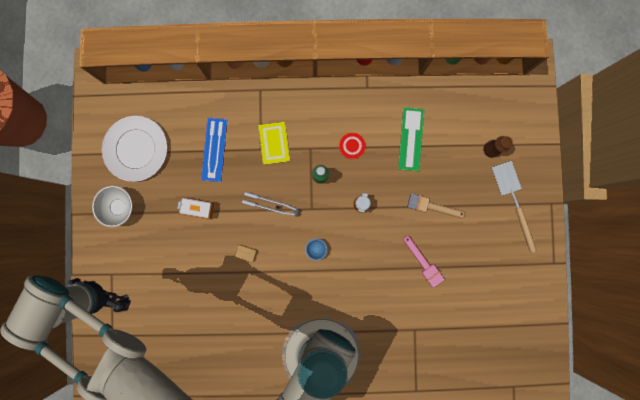

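View pics/side0.png

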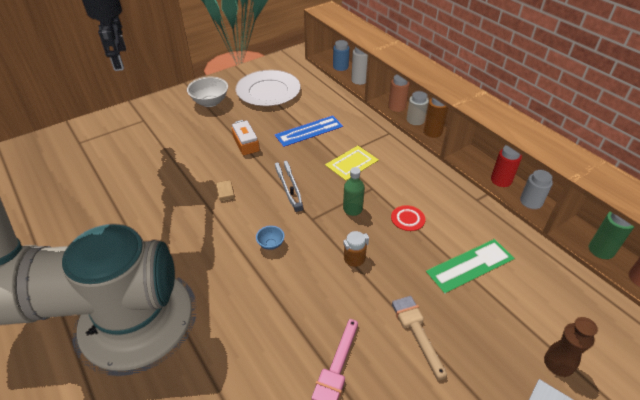

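The top view shows the caddy at (195,208), tongs (270,204), jar (363,203), and wooden brush (435,206). The mats are blue (214,150), yellow (274,144), red (352,146) and green (411,140), with the oil bottle at (320,174). There are two candidates for the brush: the wooden one at (435,206) and the pink one at (424,262). The wooden one fits because it has a light handle, a copper band and grey bristles. I'll take rough positions and confirm with a crop.

```bash
cat > h.py <<'E'
import numpy as np, cv2, pickle
from rig import sensors, eyes, manip
def shot(cam,tag):
    m=eyes.camera_model(cam); im=eyes.get_image(cam)
    pickle.dump((im,m),open(f"pics/{tag}.pkl","wb")); cv2.imwrite(f"pics/{tag}.png",im[:,:,::-1]); return im,m
def load(tag): return pickle.load(open(f"pics/{tag}.pkl","rb"))
def ray(m,uv):
    p=cv2.undistortPoints(np.array(uv,float).reshape(-1,1,2),m["intrinsics"],np.array(m["dist"]))[:,0]
    d=np.c_[p,np.ones(len(p))]@m["R"]; c=-m["R"].T@m["t"]
    return c,d/np.linalg.norm(d,axis=1)[:,None]
def onz(m,uv,z):
    c,d=ray(m,uv); return c+d*((z-c[2])/d[:,2])[:,None]
def proj(m,X):
    return cv2.projectPoints(np.array(X,float).reshape(-1,1,3),cv2.Rodrigues(m["R"])[0],m["t"],m["intrinsics"],np.array(m["dist"]))[0][:,0]
def tri(m1,a,m2,b):
    c1,d1=ray(m1,[a]);c2,d2=ray(m2,[b]);A=0;B=0
    for c,d in((c1,d1[0]),(c2,d2[0])):
        P=np.eye(3)-np.outer(d,d);A=A+P;B=B+P@c
    X=np.linalg.solve(A,B)
    g=[np.linalg.norm(np.cross(X-c,d)) for c,d in((c1,d1[0]),(c2,d2[0]))]
    return X,max(g)
HSV=dict(blue=((100,150,60),(125,255,255)),yellow=((24,170,120),(34,255,255)),green=((62,150,60),(85,255,255)),
 red=((0,210,120),(4,255,255)))
def mask(im,lo,hi): return cv2.inRange(cv2.cvtColor(im,cv2.COLOR_RGB2HSV),np.array(lo),np.array(hi))
def blob(mk,near=None,rad=60,amin=30):
    cs=[c for c in cv2.findContours(mk,cv2.RETR_EXTERNAL,cv2.CHAIN_APPROX_NONE)[0] if cv2.contourArea(c)>amin]
    if near is not None: cs=[c for c in cs if np.linalg.norm(c.reshape(-1,2).mean(0)-near)<rad]
    return max(cs,key=cv2.contourArea) if cs else None
def cen(c): M=cv2.moments(c); return np.array([M["m10"],M["m01"]])/M["m00"]
E
python3 - <<'E'
from h import *
T,mt=shot("top","t1");S,ms=shot("side","s1");
mw=eyes.camera_model("wrist");print("wristcam",-mw["R"].T@mw["t"], mw["R"][2], sensors.get_state()["position"])
pos={}
for k,nt,ns in(("blue",(214,150),(309,130)),("yellow",(274,144),(352,162)),("red",(352,146),(408,218)),("green",(411,140),(471,264))):
    a=blob(mask(T,*HSV[k]),nt,30);b=blob(mask(S,*HSV[k]),ns,30)
    if a is None or b is None: print(k,a is None,b is None);continue
    X,g=tri(mt,cen(a),ms,cen(b));P=onz(mt,[cen(a)],.003)[0]
    w=onz(mt,a.reshape(-1,2),.003)[:,:2].astype(np.float32);print(k,X.round(4),g.round(4),P.round(4),cv2.minAreaRect(w))
for n,a,b,z in(("tongs",(270,204),(289,185),.01),("brush",(435,206),(419,340),.01),("jarlid",(363,203),(356,240),.068),("caddylid",(195,208),(244,134),.048),("oil top",(320,170),(354,171),.125)):
    print(n,tri(mt,a,ms,b),onz(mt,[a],z)[0].round(3))
c=T[185:295,340:480];cv2.imwrite("pics/crop1.png",cv2.resize(c,None,fx=5,fy=5,interpolation=2)[:,:,::-1])
E
```

```text
wristcam [0.14711539 0.56066983 0.37332148] [ 0.29267033 -0.12460331 -0.94806017] [0.22368951 0.52945626 0.24189143]
blue [ 0.6117  0.3139 -0.0099] 0.0078 [0.6164 0.3075 0.003 ] ((0.6173287034034729, 0.3075076639652252), (0.058580465614795685, 0.18638767302036285), 83.8486328125)
yellow False True
red False True
green [ 0.6316 -0.2813 -0.0228] 0.0116 [ 0.6359 -0.2844  0.003 ] ((0.6370310187339783, -0.2841065526008606), (0.06130208820104599, 0.18507301807403564), 83.65486145019531)
tongs (array([0.4471898 , 0.142493  , 0.00611782]), np.float64(0.0024444843813040615)) [0.449 0.141 0.01 ]
brush (array([ 0.43079898, -0.35095351, -0.0114157 ]), np.float64(0.0028935125589403476)) [ 0.432 -0.348  0.01 ]
jarlid (array([ 0.44276788, -0.12870362,  0.06027897]), np.float64(0.0003964938544158749)) [ 0.443 -0.128  0.068]
caddylid (array([0.43983331, 0.35918156, 0.03196029]), np.float64(0.0013530553928898098)) [0.44  0.355 0.048]
oil top (array([ 0.53121411, -0.00604656,  0.11914814]), np.float64(0.0026838535915835885)) [ 0.533 -0.007  0.125]
```

View pics/crop1.png

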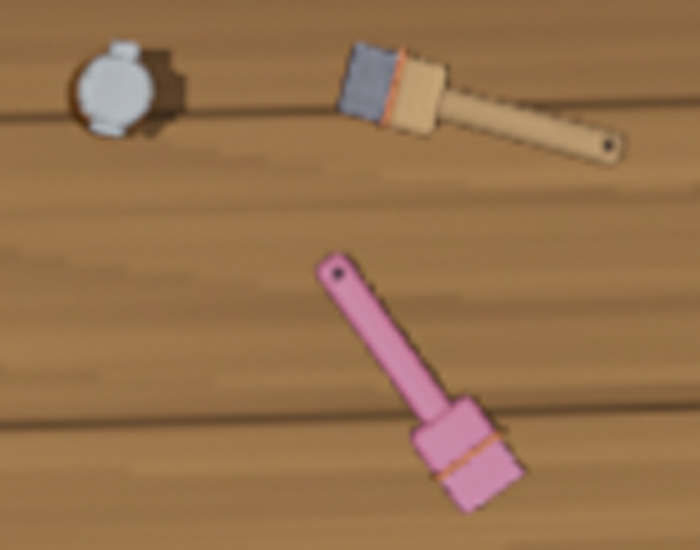

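The crop confirms it: the wooden brush with grey bristles and copper band runs from (345,85) to (620,145) and is the right one, and the pink one below is the decoy. The jar's clasp and hinge at (125,48) and (105,130) lie roughly along world x, so I'll grip it along y. Next is a close look with the wrist camera.

>>> drive_tool([
  {"linear": [136, -249, 58], "twist": 23, "claw": 1},
  {"linear": [136, -249, 58], "twist": 23, "claw": 1},
  {"linear": [136, -249, 58], "twist": 23, "claw": 1},
  {"linear": [136, -249, 58], "twist": 23, "claw": 1},
  {"linear": [136, -249, 58], "twist": 23, "claw": 1},
  {"linear": [136, -249, 58], "twist": 23, "claw": 1},
  {"linear": [136, -249, 58], "twist": 23, "claw": 1},
  {"linear": [136, -249, 58], "twist": 23, "claw": 1},
  {"linear": [136, -249, 58], "twist": 23, "claw": 1},
  {"linear": [136, -249, 58], "twist": 23, "claw": 1},
  {"linear": [136, -249, 58], "twist": 23, "claw": 1},
])

```text
clock: 1.17
position: [0.3591, 0.2816, 0.2999]
ee_rot: [-0.001, -0.001, 1.0, 0.0]
contact_force: [-0.7, -0.1, -0.7]
width: 0.0851
gripper_force: 0.0
```

```bash
python3 -c "
from h import *
shot('wrist','w1');shot('top','t2');print(sensors.get_state()['ee_rot'])"
```

```text
[-5.69730019e-04 -1.93789908e-03  9.99997960e-01  2.57536245e-05]
```

View pics/w1.png

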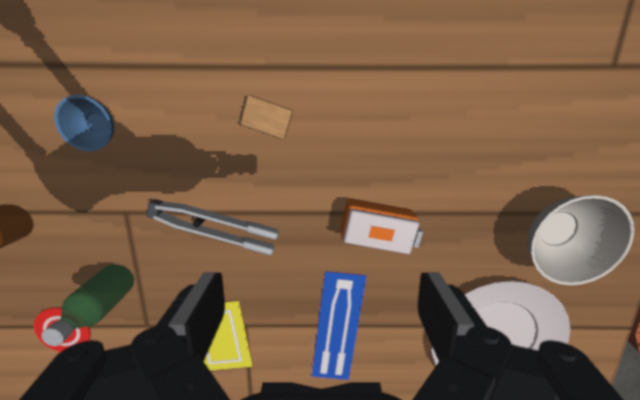

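The wrist view shows the caddy at (382,230), the tongs from (150,207) to (275,245), and the blue mat at (340,325). The yellow mat is partly hidden at (228,335), and the bottle is at (100,295). I'll take a second view farther forward for stereo, then the right side.

>>> drive_tool([
  {"linear": [100, -60, 0], "twist": 0, "claw": 1},
  {"linear": [100, -60, 0], "twist": 0, "claw": 1},
  {"linear": [100, -60, 0], "twist": 0, "claw": 1},
  {"linear": [100, -60, 0], "twist": 0, "claw": 1},
  {"linear": [100, -60, 0], "twist": 0, "claw": 1},
])

```text
clock: 1.68
position: [0.4604, 0.2211, 0.2993]
ee_rot: [-0.001, -0.001, 1.0, -0.0]
contact_force: [-1.0, 0.5, -0.2]
width: 0.0857
gripper_force: 0.0
```

```bash
python3 -c "
from h import *
shot('wrist','w2')"
```

>>> drive_tool([
  {"linear": [0, -400, 0], "twist": 0, "claw": 1},
  {"linear": [0, -400, 0], "twist": 0, "claw": 1},
  {"linear": [0, -400, 0], "twist": 0, "claw": 1},
  {"linear": [0, -400, 0], "twist": 0, "claw": 1},
  {"linear": [0, -400, 0], "twist": 0, "claw": 1},
  {"linear": [0, -400, 0], "twist": 0, "claw": 1},
  {"linear": [0, -400, 0], "twist": 0, "claw": 1},
  {"linear": [0, -400, 0], "twist": 0, "claw": 1},
  {"linear": [0, -400, 0], "twist": 0, "claw": 1},
  {"linear": [0, -400, 0], "twist": 0, "claw": 1},
  {"linear": [0, -400, 0], "twist": 0, "claw": 1},
  {"linear": [0, -400, 0], "twist": 0, "claw": 1},
])

```text
clock: 2.73
position: [0.4596, -0.1785, 0.3001]
ee_rot: [-0.0, -0.001, 1.0, 0.001]
contact_force: [-1.0, 0.9, -0.4]
width: 0.0853
gripper_force: 0.0
```

```bash
python3 -c "
from h import *
shot('wrist','w3')"
```

>>> drive_tool([
  {"linear": [-100, -60, 0], "twist": 0, "claw": 1},
  {"linear": [-100, -60, 0], "twist": 0, "claw": 1},
  {"linear": [-100, -60, 0], "twist": 0, "claw": 1},
  {"linear": [-100, -60, 0], "twist": 0, "claw": 1},
  {"linear": [-100, -60, 0], "twist": 0, "claw": 1},
])

```text
clock: 3.2
position: [0.3594, -0.2377, 0.3007]
ee_rot: [0.001, -0.001, 1.0, 0.0]
contact_force: [-0.3, -0.2, 0.2]
width: 0.0852
gripper_force: 0.0
```

```bash
python3 -c "
from h import *
shot('wrist','w4')
a,b,c=load('w2')[0],load('w3')[0],load('w4')[0]
cv2.imwrite('pics/m1.png',np.vstack([np.hstack([a,b])])[:,:,::-1][:, :1280][::1])
r=lambda i:cv2.resize(i,(400,250),interpolation=cv2.INTER_AREA)
cv2.imwrite('pics/m1.png',np.vstack([np.hstack([r(a),r(b)]),np.hstack([r(c),r(load('w1')[0])])])[:,:,::-1])"
```

```text
(no output)
```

View pics/m1.png

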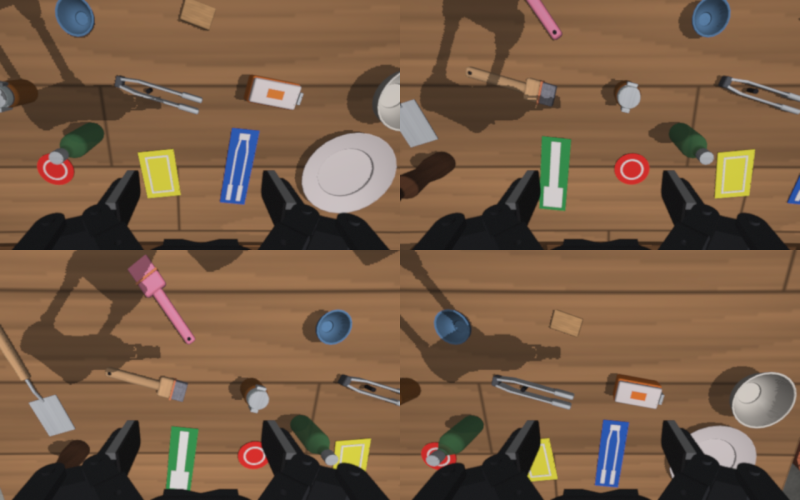

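The montage shows four wrist views:
- w2 (top left): tongs (250,150), caddy (438,147), blue mat (382,265), yellow mat (255,275), all full-res.
- w3 (top right): brush (176,136), jar lid (365,154), green mat (248,277), red mat (371,269).
- w4 and w1 are below these.

Next I'll measure the mats and objects from these view pairs.

Run:
```python
from h import *
V={k:load(k) for k in("w1","w2","w3","w4","t1")}
HSV["red"]=((0,190,110),(6,255,255));HSV["yellow"]=((24,150,100),(34,255,255))
def mat(k,tag,near,rad=45):
    im,m=V[tag];c=blob(mask(im,*HSV[k]),near,rad,200);return m,cv2.convexHull(c)
def rect(m,h,z):
    w=onz(m,h.reshape(-1,2),z)[:,:2].astype(np.float32);r=cv2.minAreaRect(w);b=cv2.boxPoints(r)
    e=max((b[1]-b[0],b[2]-b[1]),key=np.linalg.norm);return np.round(r[0],4),np.round(sorted(r[1]),4),round(np.degrees(np.arctan2(e[1],e[0]))%180,1)
print("MATS")
for k,views in dict(blue=(("w2",(382,265)),("w1",(340,325)),("t1",(214,150))),yellow=(("w2",(255,275)),("w3",(536,277)),("t1",(274,144))),
  green=(("w3",(248,277)),("t1",(411,140))),red=(("w3",(371,269)),("t1",(352,146)))).items():
    o=[mat(k,t,n) for t,n in views]
    for (m,h),(t,_) in zip(o,views): print(k,t,*rect(m,h,.003))
    for i in range(1,len(o)): X,g=tri(o[0][0],cen(o[0][1]),o[i][0],cen(o[i][1])); print("   tri",X.round(4),g.round(4))
print("OBJ")
def grey(tag,near,rad,lo=(0,0,95),hi=(180,75,255)):
    im,m=V[tag];k=mask(im,lo,hi);k=cv2.morphologyEx(k,cv2.MORPH_CLOSE,np.ones((3,3)))
    z=np.zeros_like(k);cv2.circle(z,tuple(map(int,near)),rad,255,-1);return m,k&z
for n,vs,rad,z in(("tongs",(("w1",(212,226)),("w2",(250,150))),75,.02),("caddy",(("w1",(384,230)),("w2",(438,147))),48,.048),
   ("jar",(("w3",(365,154)),("w4",(411,238))),28,.068)):
    o=[]
    for t,p in vs:
        m,k=grey(t,p,rad);pts=cv2.findNonZero(k)
        cv2.imwrite(f"pics/mk_{n}_{t}.png",k)
        h=cv2.convexHull(pts);o.append((m,h));print(n,t,len(pts),cen(h).round(1),*rect(m,h,z))
    X,g=tri(o[0][0],cen(o[0][1]),o[1][0],cen(o[1][1]));print("   tri",X.round(4),g.round(4))
im=V["w3"][0];hv=cv2.cvtColor(im,cv2.COLOR_RGB2HSV);print(hv[105:165:6,110:250:10].tolist()[3:6])
im1,im2=V["w3"][0][90:190,90:270],V["w4"][0][160:260,150:330]
ov=V["w2"][0][100:200,160:340].copy();tk=cv2.imread("pics/mk_tongs_w2.png",0)[100:200,160:340];ov2=ov.copy();ov2[tk>0]=(255,0,255)
cv2.imwrite("pics/m2.png",cv2.resize(np.vstack([np.hstack([im1,im2]),np.hstack([ov,ov2])]),None,fx=2.2,fy=2.2,interpolation=2)[:,:,::-1])
```

```text
MATS
blue w2 [0.6135 0.3058] [0.0581 0.1867] 173.6
blue w1 [0.6132 0.306 ] [0.058  0.1867] 173.3
blue t1 [0.6173 0.3075] [0.0586 0.1864] 173.8
   tri [0.6062 0.3068 0.003 ] 0.0001
   tri [ 0.6212  0.3126 -0.0251] 0.0002
yellow w2 [0.6296 0.1268] [0.0815 0.1211] 6.2
yellow w3 [0.6298 0.1261] [0.0818 0.1213] 6.2
yellow t1 [0.6335 0.128 ] [0.0824 0.1218] 6.0
   tri [0.6271 0.1264 0.0021] 0.0002
   tri [ 0.6328  0.1267 -0.0051] 0.0025
green w3 [ 0.6315 -0.2865] [0.0608 0.1832] 173.0
green t1 [ 0.637  -0.2841] [0.0613 0.1851] 173.7
   tri [ 0.6406 -0.2905 -0.0239] 0.0014
red w3 [ 0.6165 -0.1074] [0.0769 0.0769] 0.0
red t1 [ 0.6193 -0.1064] [0.0756 0.078 ] 88.8
   tri [ 0.6205 -0.1066 -0.0063] 0.0005
OBJ
tongs w1 1493 [216.2 226.3] [0.4398 0.1405] [0.0407 0.1689] 72.7
tongs w2 1821 [259.1 151.4] [0.4434 0.143 ] [0.0364 0.1609] 72.9
   tri [0.4448 0.1431 0.0126] 0.0012
caddy w1 2243 [382.6 232.1] [0.4381 0.3583] [0.0456 0.0947] 79.1
caddy w2 2796 [441.4 150.2] [0.4392 0.3576] [0.0441 0.0949] 79.3
   tri [0.4389 0.3576 0.0443] 0.0
jar w3 1337 [366.3 155.1] [ 0.4409 -0.1298] [0.04   0.0528] 15.4
jar w4 1140 [412.6 238.5] [ 0.4392 -0.1307] [0.041  0.0541] 20.1
   tri [ 0.441  -0.129   0.0622] 0.0
[[[14, 113, 129], [15, 105, 165], [15, 106, 178], [15, 106, 151], [14, 103, 102], [14, 105, 129], [14, 115, 111], [14, 125, 145], [14, 124, 146], [14, 125, 145], [13, 122, 140], [14, 124, 146], [14, 124, 146], [14, 124, 146]], [[14, 121, 139], [13, 123, 139], [14, 113, 129], [15, 106, 99], [14, 105, 107], [15, 107, 179], [15, 106, 173], [15, 106, 149], [14, 113, 106], [14, 122, 138], [14, 106, 185], [15, 107, 136], [12, 130, 112], [14, 124, 144]], [[14, 124, 99], [13, 121, 101], [13, 123, 102], [13, 113, 61], [14, 107, 67], [14, 106, 149], [15, 106, 174], [15, 107, 179], [15, 107, 172], [15, 105, 141], [14, 107, 195], [15, 107, 190], [124, 17, 123], [150, 12, 84]]]
```

View pics/m2.png

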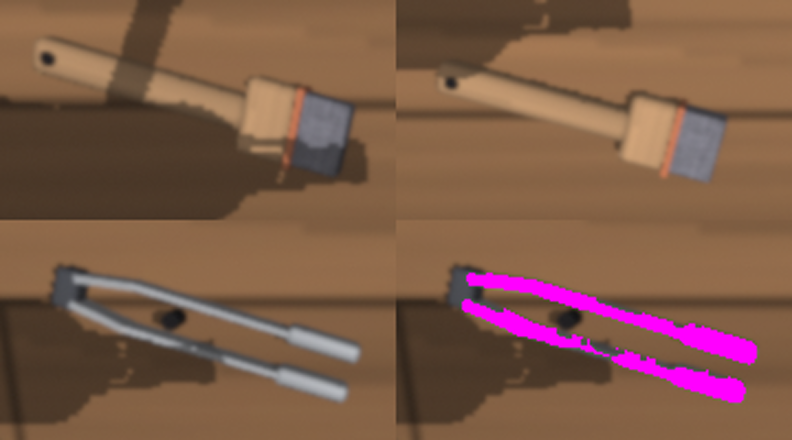

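The crop shows the brush clearly: w3 handle end (106,113) to bristle end (247,154), and w4 (169,194) to (296,228). It also shows that the dark head of the tongs is missing from the w2 mask. Tongs are about (0.441,0.140) at 72.8°. I'll go above them and compute the brush at the same time.

Run:
```python
from h import *
a=load("w3")[1];b=load("w4")[1]
p=[tri(a,(106.5,112.5),b,(168.8,194)),tri(a,(246.8,153.6),b,(296.4,228.2))];print(p)
for m,u in((a,[(106.5,112.5),(246.8,153.6)]),(b,[(168.8,194),(296.4,228.2)])):
    w=onz(m,u,.012);d=w[1]-w[0];print(w.mean(0),np.linalg.norm(d),np.degrees(np.arctan2(d[1],d[0])))
```

```text
[(array([ 0.39980428, -0.43254846,  0.01381282]), np.float64(0.0007696650458637723)), (array([ 0.44784196, -0.27057924,  0.01294622]), np.float64(0.00023869742157024254))]
[ 0.42371255 -0.35170256  0.012     ] 0.1693050288557474 73.41464480092095
[ 0.42457959 -0.35250285  0.012     ] 0.1700868706096521 73.75364488745258
```

>>> drive_tool([
  {"linear": [82, 378, -120], "twist": -80, "claw": 1},
  {"linear": [82, 378, -120], "twist": -80, "claw": 1},
  {"linear": [82, 378, -120], "twist": -80, "claw": 1},
  {"linear": [82, 378, -120], "twist": -80, "claw": 1},
  {"linear": [82, 378, -120], "twist": -80, "claw": 1},
  {"linear": [82, 378, -120], "twist": -80, "claw": 1},
  {"linear": [82, 378, -120], "twist": -80, "claw": 1},
  {"linear": [82, 378, -120], "twist": -80, "claw": 1},
  {"linear": [82, 378, -120], "twist": -80, "claw": 1},
  {"linear": [82, 378, -120], "twist": -80, "claw": 1},
  {"linear": [82, 378, -120], "twist": -80, "claw": 1},
  {"linear": [82, 378, -120], "twist": -80, "claw": 1},
])

```text
clock: 4.25
position: [0.4414, 0.1444, 0.1793]
ee_rot: [-0.001, 0.597, 0.803, 0.001]
contact_force: [0.2, 0.6, -0.4]
width: 0.0855
gripper_force: 0.0
```

>>> drive_tool([
  {"linear": [0, 0, 0], "twist": -27, "claw": 1},
  {"linear": [0, 0, 0], "twist": -27, "claw": 1},
  {"linear": [0, 0, 0], "twist": -27, "claw": 1},
  {"linear": [0, 0, 0], "twist": -27, "claw": 1},
  {"linear": [0, 0, 0], "twist": -27, "claw": 1},
  {"linear": [0, 0, 0], "twist": -27, "claw": 1},
])

```text
clock: 4.75
position: [0.4415, 0.1406, 0.1803]
ee_rot: [-0.0, 0.766, 0.643, 0.0]
contact_force: [-0.6, 0.3, 1.2]
width: 0.0851
gripper_force: 0.0
```

```bash
python3 -c "
from h import *
shot('wrist','w5');print(sensors.get_state()['ee_rot'])"
```

```text
[-1.72433803e-04  7.65797936e-01  6.43081223e-01  1.80608265e-04]
```

View pics/w5.png

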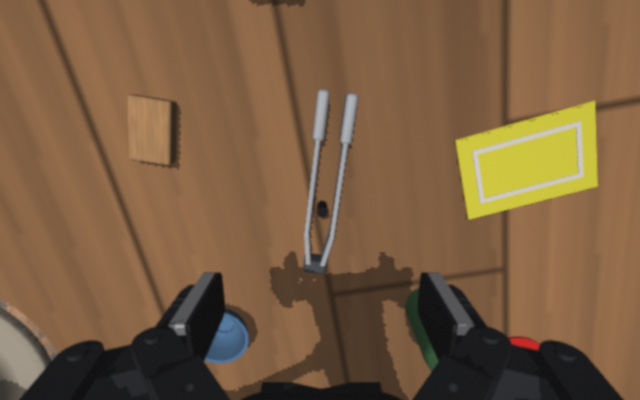

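The tongs are centred: handle ends at (322,92) and (350,96), dark head end at (316,271). The tool still lags about 7° in yaw. I'll compute the exact correction.

```bash
cat >> h.py <<'E'
def yaw():
    q=sensors.get_state()["ee_rot"]; return np.degrees(np.arctan2(2*q[2]**2-1+2*q[0]**2,2*q[1]*q[2]-2*q[0]*q[3]))
def hullrect(m,pts,z):
    w=onz(m,np.array(pts,float).reshape(-1,2),z)[:,:2].astype(np.float32);r=cv2.minAreaRect(w);b=cv2.boxPoints(r)
    e=max((b[1]-b[0],b[2]-b[1]),key=np.linalg.norm);return np.round(r[0],4),np.round(sorted(r[1]),4),round(np.degrees(np.arctan2(e[1],e[0]))%180,1)
E
python3 - <<'E'
from h import *
im,m=load("w5")
k=mask(im,(0,0,45),(180,75,255));z=np.zeros_like(k);z[84:276,296:362]=255;k&=z
c=[x for x in cv2.findContours(k,0,1)[0] if cv2.contourArea(x)>60];P=np.vstack(c).reshape(-1,2);print(len(c),P.min(0),P.max(0))
for h in(.0,.01,.02):print(h,hullrect(m,P,h))
w=onz(m,[(337,92),(316,271)],.012);d=w[1]-w[0];print(w.mean(0),np.linalg.norm(d),np.degrees(np.arctan2(d[1],d[0]))%180)
print(yaw(),sensors.get_state()["position"])
k=mask(im,(24,150,100),(34,255,255));print("yellow",hullrect(m,cv2.convexHull(blob(k,None,0,200)),.003))
E
```

```text
1 [303  89] [357 273]
0.0 (array([0.4434, 0.1334]), array([0.0369, 0.1804]), np.float32(73.5))
0.01 (array([0.4437, 0.1362]), array([0.0357, 0.1746]), np.float32(73.5))
0.02 (array([0.4441, 0.1389]), array([0.0346, 0.1689]), np.float32(73.5))
[0.44414695 0.13714972 0.012     ] 0.17005180720735602 73.85169305610135
-9.95606824933484 [0.441597   0.14019239 0.18031232]
yellow (array([0.6297, 0.1271]), array([0.0808, 0.1202]), np.float32(6.2))
```

>>> drive_tool([
  {"linear": [2.5, -2.7, -30], "twist": -6.5, "claw": 1},
  {"linear": [2.5, -2.7, -65], "twist": -6.5, "claw": 1},
  {"linear": [2.5, -2.7, -100], "twist": -6.5, "claw": 1},
  {"linear": [2.5, -2.7, -130], "twist": -6.5, "claw": 1},
  {"linear": [2.5, -2.7, -150], "twist": -6.5, "claw": 1},
  {"linear": [2.5, -2.7, -160], "twist": -6.5, "claw": 1},
  {"linear": [2.5, -2.7, -166], "twist": -6.5, "claw": 1},
  {"linear": [2.5, -2.7, -167], "twist": -6.5, "claw": 1},
  {"linear": [2.5, -2.7, -167], "twist": -6.5, "claw": 1},
], squeeze=40)

```text
clock: 5.55
position: [0.4447, 0.1363, 0.0135]
ee_rot: [0.0, 0.802, 0.597, 0.0]
contact_force: [-0.1, 0.2, 0.3]
width: 0.0854
gripper_force: 0.0
```

>>> drive_tool([
  {"linear": [0, 0, 0], "twist": 0, "claw": 0.15},
  {"linear": [0, 0, 0], "twist": 0, "claw": 0.15},
  {"linear": [0, 0, 0], "twist": 0, "claw": 0.15},
  {"linear": [0, 0, 0], "twist": 0, "claw": 0.15},
  {"linear": [0, 0, 0], "twist": 0, "claw": 0.15},
  {"linear": [0, 0, 0], "twist": 0, "claw": 0.15},
  {"linear": [0, 0, 0], "twist": 0, "claw": 0.15},
  {"linear": [0, 0, 0], "twist": 0, "claw": 0.15},
  {"linear": [0, 0, 0], "twist": 0, "claw": 0.15},
  {"linear": [0, 0, 0], "twist": 0, "claw": 0.15},
], squeeze=40)

```text
clock: 6.38
position: [0.4448, 0.136, 0.014]
ee_rot: [0.0, 0.802, 0.597, 0.001]
contact_force: [-1.3, -1.8, 5.2]
width: 0.0268
gripper_force: 41.2
```

>>> drive_tool([
  {"linear": [0, 0, 30], "twist": 0, "claw": 0.15},
  {"linear": [0, 0, 70], "twist": 3, "claw": 0.15},
  {"linear": [10, 10, 100], "twist": 9, "claw": 0.15},
  {"linear": [30, 30, 110], "twist": 15, "claw": 0.15},
  {"linear": [50, 50, 110], "twist": 21, "claw": 0.15},
  {"linear": [75, 75, 110], "twist": 27, "claw": 0.15},
  {"linear": [100, 100, 110], "twist": 33, "claw": 0.15},
  {"linear": [120, 120, 110], "twist": 39, "claw": 0.15},
  {"linear": [140, 140, 110], "twist": 45, "claw": 0.15},
  {"linear": [155, 155, 110], "twist": 51, "claw": 0.15},
  {"linear": [165, 165, 110], "twist": 57, "claw": 0.15},
  {"linear": [170, 170, 110], "twist": 63, "claw": 0.15},
])

```text
clock: 7.38
position: [0.6155, 0.3075, 0.1221]
ee_rot: [-0.0, 0.37, 0.929, 0.0]
contact_force: [-0.1, 0.1, -1.2]
width: 0.0271
gripper_force: 40.4
```

>>> drive_tool([
  {"linear": [0, 0, 0], "twist": 6, "claw": 0.15},
  {"linear": [0, 0, 0], "twist": 12, "claw": 0.15},
  {"linear": [0, 0, 0], "twist": 18, "claw": 0.15},
  {"linear": [0, 0, 0], "twist": 24, "claw": 0.15},
  {"linear": [0, 0, 0], "twist": 30, "claw": 0.15},
  {"linear": [0, 0, 0], "twist": 34, "claw": 0.15},
  {"linear": [0, 0, 0], "twist": 37, "claw": 0.15},
  {"linear": [0, 0, 0], "twist": 37, "claw": 0.15},
  {"linear": [0, 0, 0], "twist": 37, "claw": 0.15},
])

```text
clock: 8.13
position: [0.6139, 0.3058, 0.1226]
ee_rot: [-0.001, 0.059, 0.998, -0.0]
contact_force: [-0.5, 0.5, -2.0]
width: 0.0275
gripper_force: 40.4
```

```bash
python3 -c "
from h import *
im,m=shot('wrist','w6');s=sensors.get_state();print(yaw(),s['position'],s['width'])
shot('wrist','w6')"
```

```text
83.2009666991535 [0.61406504 0.30580559 0.12279784] 0.02717006541067578
```

View pics/w6.png

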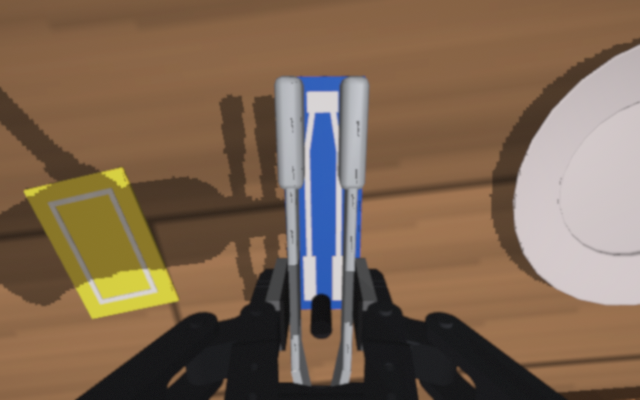

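The tongs hang straight over the blue mat, with their near end around (322,78). The mat shows between the arms and its near edge is at about (322,77). A quick check of the length offset, then lower.

```bash
python3 -c "
from h import *
im,m=load('w6')
print(onz(m,[(289,78),(355,78)],.122)); print('mat near edge',onz(m,[(308,77),(337,77)],.003)); 
import math
a=math.radians(173.5);print('expect mat near edge', .6134+.095*math.cos(a), .3059+.095*math.sin(a))"
```

```text
[[0.52509141 0.30383363 0.122     ]
 [0.52795783 0.32775114 0.122     ]]
mat near edge [[0.52014344 0.30716418 0.003     ]
 [0.52253446 0.32711137 0.003     ]]
expect mat near edge 0.5190106737107242 0.31665430530795113
```

>>> drive_tool([
  {"linear": [2.5, 0, -25], "twist": 0.4, "claw": 0.15},
  {"linear": [2.5, 0, -55], "twist": 0.4, "claw": 0.15},
  {"linear": [2.5, 0, -80], "twist": 0.4, "claw": 0.15},
  {"linear": [2.5, 0, -93], "twist": 0.4, "claw": 0.15},
  {"linear": [2.5, 0, -100], "twist": 0.4, "claw": 0.15},
  {"linear": [2.5, 0, -103], "twist": 0.4, "claw": 0.15},
  {"linear": [2.5, 0, -105], "twist": 0.4, "claw": 0.15},
  {"linear": [2.5, 0, -105], "twist": 0.4, "claw": 0.15},
  {"linear": [2.5, 0, -105], "twist": 0.4, "claw": 0.15},
])

```text
clock: 8.98
position: [0.6177, 0.3063, 0.0196]
ee_rot: [0.001, 0.055, 0.998, 0.001]
contact_force: [-0.0, -0.1, -0.2]
width: 0.0269
gripper_force: 40.3
```

>>> drive_tool([
  {"linear": [0, 0, 0], "twist": 0, "claw": 0.3},
  {"linear": [0, 0, 0], "twist": 0, "claw": 0.5},
  {"linear": [0, 0, 0], "twist": 0, "claw": 0.7},
  {"linear": [0, 0, 0], "twist": 0, "claw": 0.8},
  {"linear": [0, 0, 0], "twist": 0, "claw": 1},
  {"linear": [0, 0, 0], "twist": 0, "claw": 1},
  {"linear": [0, 0, 10], "twist": 0, "claw": 1},
  {"linear": [0, 0, 40], "twist": 0, "claw": 1},
  {"linear": [0, 0, 80], "twist": 0, "claw": 1},
  {"linear": [-20, 0, 120], "twist": 0, "claw": 1},
  {"linear": [-60, 0, 150], "twist": 0, "claw": 1},
  {"linear": [-60, 0, 150], "twist": 0, "claw": 1},
])

```text
clock: 9.98
position: [0.5553, 0.307, 0.1746]
ee_rot: [0.002, 0.055, 0.998, 0.002]
contact_force: [-0.3, 0.6, -0.8]
width: 0.0854
gripper_force: 0.0
```

Run:
```python
from h import *
im,m=shot('wrist','w7');print(yaw(),sensors.get_state()['position'])
cv2.imwrite('pics/w7c.png',cv2.resize(im[100:400,200:440],None,fx=2,fy=2)[:,:,::-1])
```

```text
83.75283112376518 [0.55482593 0.30691057 0.17397308]
```

View pics/w7c.png

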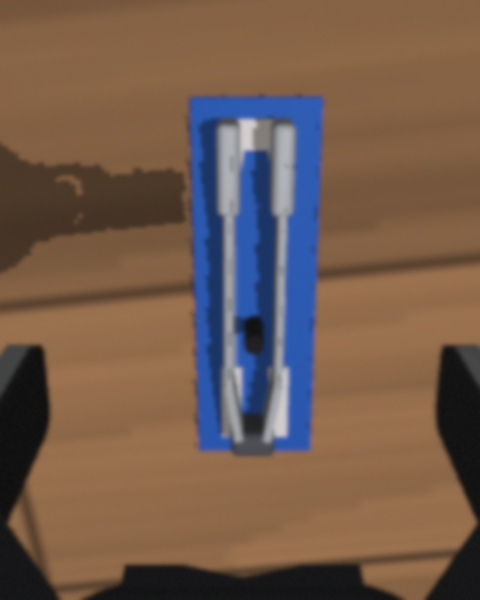

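The tongs lie along the outline. In the crop their ends are at y≈122 and 453 and the mat's edges at y≈97 and 450. I'll compute the residual.

Run:
```python
from h import *
im,m=load('w7')
f=lambda x,y:(x/2+200,y/2+100)
k=cv2.convexHull(blob(mask(im,*HSV['blue']),None,0,300));print("mat",hullrect(m,k,.003))
for z in(.013,.023):
    w=onz(m,[f(257,122),f(252,453)],z)[:,:2];d=w[1]-w[0];print(z,w,w.mean(0),np.linalg.norm(d),np.degrees(np.arctan2(d[1],d[0]))%180)
w=onz(m,[f(257,97),f(255,450)],.003);print(w,w.mean(0)); w=onz(m,[f(257,118),f(256,437)],.003);print('outl',w,w.mean(0))
```

```text
mat (array([0.6137, 0.3063]), array([0.0587, 0.1858]), np.float32(173.5))
0.013 [[0.53026065 0.31619903]
 [0.7025387  0.29576719]] [0.61639968 0.30598311] 0.17348541120423697 173.23642672612326
0.023 [[0.52827003 0.31614615]
 [0.69466119 0.29641249]] [0.61146561 0.30627932] 0.1675572683963725 173.23642672612328
[[0.52104583 0.31740874 0.003     ]
 [0.70868824 0.29692023 0.003     ]] [0.61486703 0.30716449 0.003     ]
outl [[0.53043985 0.31643894 0.003     ]
 [0.70054234 0.29830653 0.003     ]] [0.6154911  0.30737273 0.003     ]
```

The tongs are within about 1–2 mm of centre. Now the brush at (0.424,-0.352), 73.6°.

>>> drive_tool([
  {"linear": [-10, -10, 35], "twist": -6, "claw": 1},
  {"linear": [-40, -40, 45], "twist": -12, "claw": 1},
  {"linear": [-131, -659, 45], "twist": -85, "claw": 1},
  {"linear": [-131, -659, 45], "twist": -85, "claw": 1},
  {"linear": [-131, -659, 45], "twist": -85, "claw": 1},
  {"linear": [-131, -659, 45], "twist": -85, "claw": 1},
  {"linear": [-131, -659, 45], "twist": -85, "claw": 1},
  {"linear": [-131, -659, 45], "twist": -85, "claw": 1},
  {"linear": [-131, -659, 45], "twist": -85, "claw": 1},
  {"linear": [-131, -659, 45], "twist": -85, "claw": 1},
  {"linear": [-131, -659, 45], "twist": -85, "claw": 1},
  {"linear": [-131, -659, 45], "twist": -85, "claw": 1},
])

```text
clock: 11.03
position: [0.4562, -0.1471, 0.2125]
ee_rot: [-0.0, 0.709, 0.705, -0.0]
contact_force: [0.9, -0.6, -0.3]
width: 0.0854
gripper_force: 0.0
```

```bash
python3 -c "
from h import *
s=sensors.get_state();p=s['position'];print(yaw(),p,(np.array([.424,-.352,.18])-p)*1000)"
```

```text
-0.30397107584779204 [ 0.456237   -0.14712379  0.21252176] [ -32.23699673 -204.87621077  -32.52175667]
```

>>> drive_tool([
  {"linear": [-32, -205, -32], "twist": -16, "claw": 1},
  {"linear": [-32, -205, -32], "twist": -16, "claw": 1},
  {"linear": [-32, -205, -32], "twist": -16, "claw": 1},
  {"linear": [-32, -205, -32], "twist": -16, "claw": 1},
  {"linear": [-32, -205, -32], "twist": -16, "claw": 1},
  {"linear": [-32, -205, -32], "twist": -16, "claw": 1},
  {"linear": [-32, -205, -32], "twist": -16, "claw": 1},
  {"linear": [-32, -205, -32], "twist": -16, "claw": 1},
])

```text
clock: 11.7
position: [0.4244, -0.3498, 0.1801]
ee_rot: [-0.001, 0.799, 0.602, 0.0]
contact_force: [0.0, 0.6, 0.1]
width: 0.0848
gripper_force: 0.0
```

Run:
```python
from h import *
im,m=shot('wrist','w8');print(yaw(),sensors.get_state()['position'])
cv2.imwrite('pics/w8c.png',cv2.resize(im[50:350,200:440],None,fx=2,fy=2)[:,:,::-1])
```

```text
-15.937356662475166 [ 0.42467471 -0.34901234  0.18052462]
```

View pics/w8c.png

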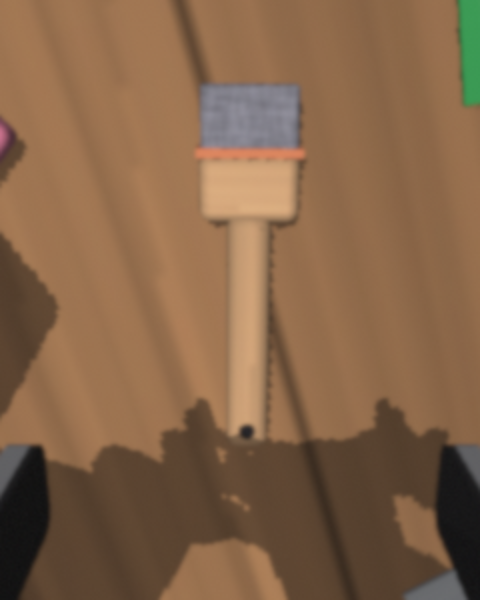

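The brush is seen straight on, with the bristle end at (251,84) and the handle end at (247,441) in the crop.

Run:
```python
from h import *
im,m=load('w8')
f=lambda x,y:(x/2+200,y/2+50)
p=sensors.get_state()["position"]
for z in(.009,.018):
    w=onz(m,[f(251,84),f(247,441)],z)[:,:2];d=w[0]-w[1];print(z,w.mean(0),np.linalg.norm(d),np.degrees(np.arctan2(d[1],d[0]))%180,(w.mean(0)-p[:2])*1000)
```

```text
0.009 [ 0.42536669 -0.35350815] 0.17005008999213725 73.52780462180762 [ 0.69198259 -4.49581089]
0.018 [ 0.42598297 -0.35108425] 0.1649932852919467 73.52780462180762 [ 1.30825502 -2.07190314]
```

>>> drive_tool([
  {"linear": [1, -2, -30], "twist": -0.5, "claw": 1},
  {"linear": [1, -2, -65], "twist": -0.5, "claw": 1},
  {"linear": [1, -2, -100], "twist": -0.5, "claw": 1},
  {"linear": [1, -2, -130], "twist": -0.5, "claw": 1},
  {"linear": [1, -2, -150], "twist": -0.5, "claw": 1},
  {"linear": [1, -2, -160], "twist": -0.5, "claw": 1},
  {"linear": [1, -2, -166], "twist": -0.5, "claw": 1},
  {"linear": [1, -2, -168], "twist": -0.5, "claw": 1},
  {"linear": [1, -2, -168], "twist": -0.5, "claw": 1},
], squeeze=40)

```text
clock: 12.5
position: [0.4266, -0.3518, 0.0139]
ee_rot: [0.001, 0.801, 0.599, 0.0]
contact_force: [0.2, -0.4, 0.2]
width: 0.0852
gripper_force: 0.0
```

>>> drive_tool([
  {"linear": [0, 0, 0], "twist": 0, "claw": 0.1},
  {"linear": [0, 0, 0], "twist": 0, "claw": 0.1},
  {"linear": [0, 0, 0], "twist": 0, "claw": 0.1},
  {"linear": [0, 0, 0], "twist": 0, "claw": 0.1},
  {"linear": [0, 0, 0], "twist": 0, "claw": 0.1},
  {"linear": [0, 0, 0], "twist": 0, "claw": 0.1},
  {"linear": [0, 0, 0], "twist": 0, "claw": 0.1},
  {"linear": [0, 0, 0], "twist": 0, "claw": 0.1},
  {"linear": [0, 0, 0], "twist": 0, "claw": 0.1},
  {"linear": [0, 0, 0], "twist": 0, "claw": 0.1},
], squeeze=40)

```text
clock: 13.33
position: [0.4261, -0.3522, 0.0137]
ee_rot: [0.001, 0.801, 0.599, 0.0]
contact_force: [-0.6, -0.1, 5.2]
width: 0.019
gripper_force: 40.1
```

>>> drive_tool([
  {"linear": [0, 0, 30], "twist": 0, "claw": 0.1},
  {"linear": [0, 0, 70], "twist": -3, "claw": 0.1},
  {"linear": [10, 3, 110], "twist": -9, "claw": 0.1},
  {"linear": [30, 10, 140], "twist": -15, "claw": 0.1},
  {"linear": [55, 18, 140], "twist": -22, "claw": 0.1},
  {"linear": [85, 27, 140], "twist": -29, "claw": 0.1},
  {"linear": [115, 37, 140], "twist": -36, "claw": 0.1},
  {"linear": [145, 47, 140], "twist": -43, "claw": 0.1},
  {"linear": [175, 56, 140], "twist": -50, "claw": 0.1},
  {"linear": [195, 62, 140], "twist": -57, "claw": 0.1},
  {"linear": [205, 65, 140], "twist": -63, "claw": 0.1},
  {"linear": [207, 66, 140], "twist": -69, "claw": 0.1},
])

```text
clock: 14.33
position: [0.6349, -0.2845, 0.1516]
ee_rot: [-0.001, 0.999, 0.038, -0.0]
contact_force: [-0.1, 0.0, -0.4]
width: 0.0193
gripper_force: 39.4
```

>>> drive_tool([
  {"linear": [0, 0, 0], "twist": -6, "claw": 0.1},
  {"linear": [0, 0, 0], "twist": -10, "claw": 0.1},
  {"linear": [0, 0, 0], "twist": -11, "claw": 0.1},
  {"linear": [0, 0, 0], "twist": -11, "claw": 0.1},
  {"linear": [0, 0, 0], "twist": -11, "claw": 0.1},
])

```text
clock: 14.75
position: [0.6325, -0.2857, 0.1527]
ee_rot: [-0.0, 0.998, -0.056, -0.0]
contact_force: [-0.2, -0.4, -1.2]
width: 0.019
gripper_force: 39.4
```

Run:
```python
from h import *
im,m=shot('wrist','w9');print(yaw(),sensors.get_state()['position'])
k=blob(mask(im,*HSV['green']),None,0,300)
print(cv2.boundingRect(k), hullrect(m,cv2.convexHull(k),.003))
```

```text
-96.38045344173463 [ 0.63256403 -0.28580303  0.15284018]
(282, 74, 78, 9) (array([ 0.7232, -0.2965]), array([0.0058, 0.0597]), np.float32(83.6))
```

View pics/w9.png

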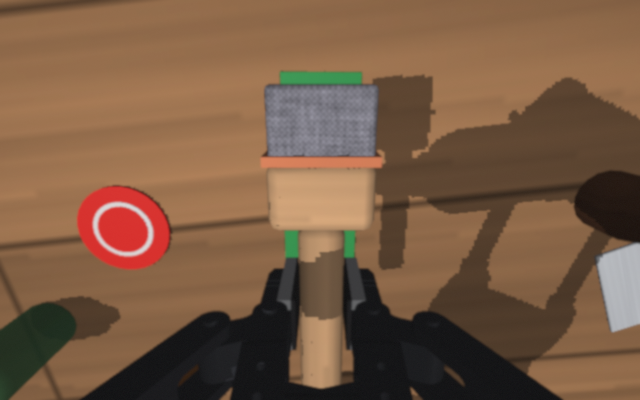

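The brush hangs over the green mat, with the bristle end at row ~86 (265 to 378) and the mat's far edge at row ~72 (281 to 362). I'll get the offsets from these edges, and the red mat too.

Run:
```python
from h import *
im,m=load('w9');a=np.radians(-6.6);u=np.array([np.cos(a),np.sin(a)])
e=onz(m,[(281,72),(362,72)],.003)[:,:2];print('edge',e,np.linalg.norm(e[1]-e[0]),'mat c',e.mean(0)-.095*u)
b=onz(m,[(265,86),(378,86)],.157)[:,:2];print('bristle',b,np.linalg.norm(b[1]-b[0]),'brush c',b.mean(0)-.085*u)
d=e[1]-e[0];print(np.degrees(np.arctan2(d[1],d[0])))
s=onz(m,[(286,245),(355,245)],.003)[:,:2];v=np.array([-u[1],u[0]]);print('mat sides lateral', (s@v), 'brush lateral',b@v, 'w3 lateral',np.array([.6315,-.2865])@v)
k=cv2.convexHull(blob(mask(im,(0,190,110),(6,255,255)),(124,228),40,200));print('red',hullrect(m,k,.003))
```

```text
edge [[ 0.73085074 -0.26663774]
 [ 0.72388744 -0.32868382]] 0.06243559907444789 mat c [ 0.63299867 -0.28674175]
bristle [[ 0.71717024 -0.27626832]
 [ 0.71272526 -0.31588367]] 0.03986393428330226 brush c [ 0.63051106 -0.28630634]
-96.40338899028609
mat sides lateral [-0.18033272 -0.24323048] brush lateral [-0.19200792 -0.23187162] w3 lateral -0.2120184868082683
red (array([ 0.6174, -0.108 ]), array([0.0778, 0.0791]), np.float32(126.9))
```

>>> drive_tool([
  {"linear": [1.5, 0, -30], "twist": 0, "claw": 0.1},
  {"linear": [1.5, 0, -65], "twist": 0, "claw": 0.1},
  {"linear": [1.5, 0, -95], "twist": 0, "claw": 0.1},
  {"linear": [1.5, 0, -115], "twist": 0, "claw": 0.1},
  {"linear": [1.5, 0, -127], "twist": 0, "claw": 0.1},
  {"linear": [1.5, 0, -132], "twist": 0, "claw": 0.1},
  {"linear": [1.5, 0, -135], "twist": 0, "claw": 0.1},
  {"linear": [1.5, 0, -135], "twist": 0, "claw": 0.1},
  {"linear": [1.5, 0, -135], "twist": 0, "claw": 0.1},
])

```text
clock: 15.55
position: [0.6353, -0.2865, 0.0197]
ee_rot: [0.001, 0.998, -0.056, 0.001]
contact_force: [-0.5, 0.0, 0.2]
width: 0.0187
gripper_force: 39.4
```

>>> drive_tool([
  {"linear": [0, 0, 0], "twist": 0, "claw": 0.3},
  {"linear": [0, 0, 0], "twist": 0, "claw": 0.5},
  {"linear": [0, 0, 0], "twist": 0, "claw": 0.7},
  {"linear": [0, 0, 0], "twist": 0, "claw": 0.8},
  {"linear": [0, 0, 0], "twist": 0, "claw": 1},
  {"linear": [0, 0, 0], "twist": 0, "claw": 1},
  {"linear": [0, 0, 10], "twist": 0, "claw": 1},
  {"linear": [0, 0, 40], "twist": 0, "claw": 1},
  {"linear": [0, 0, 80], "twist": 0, "claw": 1},
  {"linear": [10, 0, 120], "twist": 0, "claw": 1},
  {"linear": [50, 0, 160], "twist": 0, "claw": 1},
  {"linear": [50, 0, 160], "twist": 0, "claw": 1},
])

```text
clock: 16.55
position: [0.6893, -0.287, 0.1862]
ee_rot: [0.002, 0.998, -0.056, 0.007]
contact_force: [1.9, -0.8, 1.3]
width: 0.0851
gripper_force: 0.0
```

Run:
```python
from h import *
im,m=shot('wrist','w10');print(yaw(),sensors.get_state()['position'])
cv2.imwrite('pics/w10c.png',cv2.resize(im[80:380,200:440],None,fx=2,fy=2)[:,:,::-1])
k=cv2.convexHull(blob(mask(im,*HSV['green']),None,0,300));print("mat",hullrect(m,k,.003))
```

```text
-96.38682737071069 [ 0.69053485 -0.28702859  0.18593699]
mat (array([ 0.6348, -0.2858]), array([0.0598, 0.1853]), np.float32(173.1))
```

View pics/w10c.png

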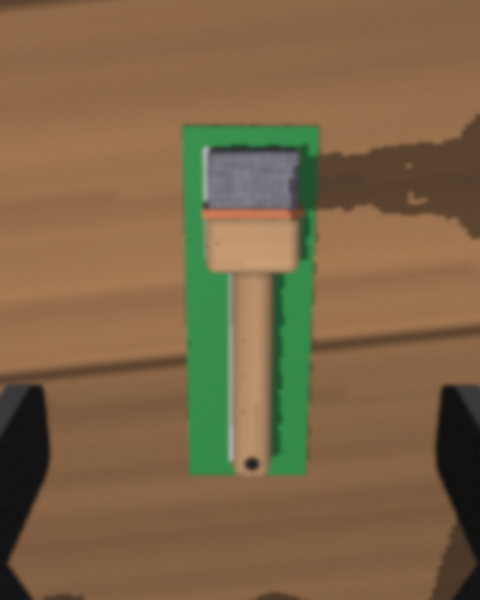

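The brush lies along the green mat. The bristle end is at (209 to 299,150) and the handle end at (252,476), with mat edges at y 126 and 474. I'll compute the residual.

Run:
```python
from h import *
im,m=load('w10');f=lambda x,y:(x/2+200,y/2+80)
a=np.radians(-6.6);u=np.array([np.cos(a),np.sin(a)]);v=np.array([-u[1],u[0]])
M=onz(m,[f(183,126),f(319,126),f(191,474),f(305,474)],.003)[:,:2];c=M.mean(0);print('mat',c,((M-c)@u).round(4),((M-c)@v).round(4))
for z in(.012,.021):
    B=onz(m,[f(209,150),f(299,150),f(252,476),f(232,380),f(272,380)],z)[:,:2];print(z,((B-c)@u).round(4),((B-c)@v).round(4))
```

```text
mat [ 0.63395615 -0.28625591] [ 0.0942  0.0943 -0.0943 -0.0943] [ 0.0312 -0.0316  0.0314 -0.031 ]
0.012 [ 0.0846  0.0847 -0.089  -0.0321 -0.0321] [ 0.019  -0.0219 -0.0018  0.0088 -0.0115]
0.021 [ 0.0861  0.0861 -0.0825 -0.0272 -0.0272] [ 0.0186 -0.0211 -0.0016  0.0087 -0.011 ]
```

The brush is within about 1.5 mm. Next the jar at (0.440,-0.130), gripped across its y (tool yaw about -73°).

>>> drive_tool([
  {"linear": [-250, 157, 14], "twist": 23, "claw": 1},
  {"linear": [-250, 157, 14], "twist": 23, "claw": 1},
  {"linear": [-250, 157, 14], "twist": 23, "claw": 1},
  {"linear": [-250, 157, 14], "twist": 23, "claw": 1},
  {"linear": [-250, 157, 14], "twist": 23, "claw": 1},
  {"linear": [-250, 157, 14], "twist": 23, "claw": 1},
  {"linear": [-250, 157, 14], "twist": 23, "claw": 1},
  {"linear": [-250, 157, 14], "twist": 23, "claw": 1},
  {"linear": [-250, 157, 14], "twist": 23, "claw": 1},
  {"linear": [-250, 157, 14], "twist": 23, "claw": 1},
  {"linear": [-250, 157, 14], "twist": 23, "claw": 1},
])

```text
clock: 17.52
position: [0.4355, -0.1297, 0.1924]
ee_rot: [0.001, 0.99, 0.144, 0.001]
contact_force: [0.6, -0.3, 0.3]
width: 0.0851
gripper_force: 0.0
```

Run:
```python
from h import *
im,m=shot('wrist','w11');p=sensors.get_state()['position'];print(yaw(),p)
uv=proj(m,[[.44,-.13,.068]])[0];print(uv)
x,y=map(int,uv);k=mask(im,(0,0,95),(180,75,255));z=np.zeros_like(k);cv2.circle(z,(x,y),55,255,-1);k&=z
c=max(cv2.findContours(k,0,1)[0],key=cv2.contourArea);print(cv2.boundingRect(c),hullrect(m,cv2.convexHull(c),.068))
cv2.imwrite('pics/w11c.png',cv2.resize(im[max(0,y-75):y+75,x-100:x+100],None,fx=3,fy=3)[:,:,::-1])
```

```text
-73.46053918099705 [ 0.43564148 -0.12975761  0.19217884]
[322.25976795 195.06967666]
(296, 159, 52, 63) (array([ 0.4431, -0.1285]), array([0.0401, 0.0502]), np.float32(17.9))
```

View pics/w11c.png

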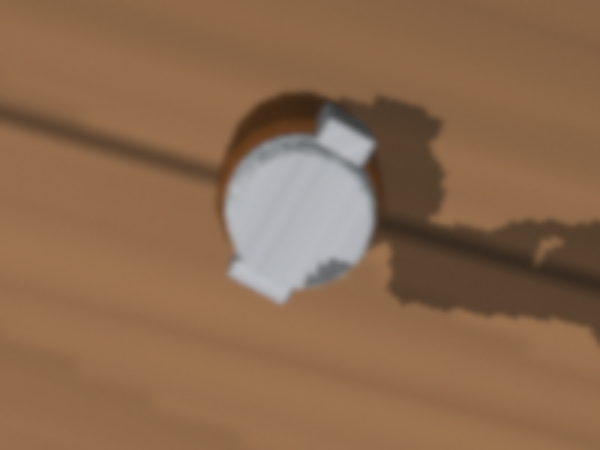

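The lid circle is centred at crop (300,210), with the clasp at (345,140) and the hinge at (262,282). The jar's x-axis is therefore about -16°, not +17°, so the tool must turn another -33°.

Run:
```python
from h import *
im,m=load('w11');w=onz(m,[(222+300/3,120+210/3),(222+345/3,120+140/3),(222+262/3,120+282/3)],.067);d=w[1]-w[2];print(w,np.degrees(np.arctan2(d[1],d[0])))
m3=load('w3')[1];print((w[0][:2]-sensors.get_state()['position'][:2])*1000)
```

```text
[[ 0.44365078 -0.12870392  0.067     ]
 [ 0.4648094  -0.13446334  0.067     ]
 [ 0.42148298 -0.12463634  0.067     ]] -12.77922591494671
[8.00930142 1.05368511]
```

>>> drive_tool([
  {"linear": [8, 1, -20], "twist": -7, "claw": 1},
  {"linear": [8, 1, -50], "twist": -14, "claw": 1},
  {"linear": [8, 1, -70], "twist": -21, "claw": 1},
  {"linear": [8, 1, -70], "twist": -27, "claw": 1},
  {"linear": [8, 1, -70], "twist": -30.5, "claw": 1},
  {"linear": [8, 1, -70], "twist": -30.5, "claw": 1},
  {"linear": [8, 1, -70], "twist": -30.5, "claw": 1},
])

```text
clock: 18.15
position: [0.4433, -0.1285, 0.1218]
ee_rot: [0.0, 0.993, -0.121, -0.0]
contact_force: [-0.5, 0.9, 0.1]
width: 0.0854
gripper_force: 0.0
```

Run:
```python
from h import *
im,m=shot('wrist','w12');p=sensors.get_state()['position'];print(yaw(),p)
k=mask(im,(0,0,95),(180,60,255));z=np.zeros_like(k);uv=proj(m,[[.4433,-.1287,.068]])[0];cv2.circle(z,tuple(map(int,uv)),75,255,-1);k&=z
k=cv2.morphologyEx(k,cv2.MORPH_OPEN,cv2.getStructuringElement(2,(45,45)))   # drop clasp and hinge
c=max(cv2.findContours(k,0,1)[0],key=cv2.contourArea);print(uv,cv2.minEnclosingCircle(c));q=cv2.fitEllipse(cv2.convexHull(c));print(q,onz(m,[q[0]],.068))
```

```text
-103.86438352978941 [ 0.44313546 -0.12838533  0.12196045]
[319.50014271 236.23634567] ((321.5, 234.9626922607422), 34.04109191894531)
((321.1462707519531, 234.52694702148438), (65.28269958496094, 67.83562469482422), 1.54010009765625) [[ 0.44413678 -0.12991607  0.068     ]]
```

>>> drive_tool([
  {"linear": [1, -1, -15], "twist": 0, "claw": 1},
  {"linear": [1, -1, -35], "twist": 0, "claw": 1},
  {"linear": [1, -1, -60], "twist": 0, "claw": 1},
  {"linear": [1, -1, -80], "twist": 0, "claw": 1},
  {"linear": [1, -1, -93], "twist": 0, "claw": 1},
  {"linear": [1, -1, -100], "twist": 0, "claw": 1},
  {"linear": [1, -1, -103], "twist": 0, "claw": 1},
  {"linear": [1, -1, -103], "twist": 0, "claw": 1},
], squeeze=35)

```text
clock: 18.87
position: [0.4436, -0.129, 0.019]
ee_rot: [0.0, 0.993, -0.121, -0.0]
contact_force: [0.0, -0.0, 0.9]
width: 0.0853
gripper_force: 0.0
```

>>> drive_tool([
  {"linear": [0, 0, 0], "twist": 0, "claw": 0.7},
  {"linear": [0, 0, 0], "twist": 0, "claw": 0.6},
  {"linear": [0, 0, 0], "twist": 0, "claw": 0.5},
  {"linear": [0, 0, 0], "twist": 0, "claw": 0.4},
  {"linear": [0, 0, 0], "twist": 0, "claw": 0.4},
  {"linear": [0, 0, 0], "twist": 0, "claw": 0.4},
  {"linear": [0, 0, 0], "twist": 0, "claw": 0.4},
  {"linear": [0, 0, 0], "twist": 0, "claw": 0.4},
  {"linear": [0, 0, 0], "twist": 0, "claw": 0.4},
], squeeze=35)

```text
clock: 19.62
position: [0.4439, -0.129, 0.0201]
ee_rot: [0.0, 0.993, -0.121, 0.001]
contact_force: [-1.0, 0.3, 7.0]
width: 0.0472
gripper_force: 35.7
```

>>> drive_tool([
  {"linear": [0, 0, 15], "twist": 0, "claw": 0.4},
  {"linear": [0, 0, 40], "twist": 0, "claw": 0.4},
  {"linear": [3, 0, 65], "twist": 0, "claw": 0.4},
  {"linear": [15, 1, 80], "twist": 0, "claw": 0.4},
  {"linear": [35, 4, 85], "twist": 0, "claw": 0.4},
  {"linear": [60, 7, 85], "twist": 0, "claw": 0.4},
  {"linear": [85, 10, 85], "twist": 0, "claw": 0.4},
  {"linear": [110, 13, 85], "twist": 0, "claw": 0.4},
  {"linear": [135, 16, 85], "twist": 0, "claw": 0.4},
  {"linear": [155, 19, 85], "twist": 0, "claw": 0.4},
  {"linear": [168, 20, 85], "twist": 0, "claw": 0.4},
  {"linear": [173, 21, 85], "twist": 0, "claw": 0.4},
])

```text
clock: 20.62
position: [0.6184, -0.1077, 0.1039]
ee_rot: [0.0, 0.993, -0.121, 0.001]
contact_force: [0.1, -0.0, -1.5]
width: 0.0471
gripper_force: 36.6
```

>>> drive_tool([
  {"linear": [0, 0, 0], "twist": 0, "claw": 0.4},
  {"linear": [0, 0, 0], "twist": 0, "claw": 0.4},
  {"linear": [0, 0, 0], "twist": 0, "claw": 0.4},
])

```text
clock: 20.87
position: [0.6148, -0.1077, 0.104]
ee_rot: [0.0, 0.993, -0.121, -0.001]
contact_force: [-0.0, 0.5, -1.9]
width: 0.0474
gripper_force: 36.6
```

Run:
```python
from h import *
im,m=shot('wrist','w13');p=sensors.get_state()['position'];print(yaw(),p)
k=mask(im,(0,0,95),(180,60,255));z=np.zeros_like(k);uv=proj(m,[[p[0],p[1],p[2]+.049]])[0];print(uv);cv2.circle(z,tuple(map(int,uv)),75,255,-1);k&=z
k=cv2.morphologyEx(k,cv2.MORPH_OPEN,cv2.getStructuringElement(2,(45,45)))
c=max(cv2.findContours(k,0,1)[0],key=cv2.contourArea);q=cv2.fitEllipse(cv2.convexHull(c));print(q,onz(m,[q[0]],p[2]+.049))
k=blob(mask(im,(0,190,110),(6,255,255)),None,0,100);print(None if k is None else (cv2.boundingRect(k),hullrect(m,k,.003)))
```

```text
-103.958753185494 [ 0.61494436 -0.10783559  0.10410705]
[317.8040011  371.98522885]
((321.4623107910156, 356.522705078125), (60.522071838378906, 107.10408782958984), 90.09464263916016) [[ 0.62032583 -0.11032468  0.15310705]]
((265, 153, 108, 91), (array([ 0.6229, -0.1087]), array([0.0672, 0.0778]), np.float32(77.8)))
```

The red mat's visible far rim gives a centre of (0.6175,-0.1076), agreeing with the earlier views. I'll shift +2.5 mm in x and lower.

>>> drive_tool([
  {"linear": [2.5, 0, -15], "twist": 0, "claw": 0.4},
  {"linear": [2.5, 0, -35], "twist": 0, "claw": 0.4},
  {"linear": [2.5, 0, -55], "twist": 0, "claw": 0.4},
  {"linear": [2.5, 0, -68], "twist": 0, "claw": 0.4},
  {"linear": [2.5, 0, -75], "twist": 0, "claw": 0.4},
  {"linear": [2.5, 0, -79], "twist": 0, "claw": 0.4},
  {"linear": [2.5, 0, -80.5], "twist": 0, "claw": 0.4},
  {"linear": [2.5, 0, -80.5], "twist": 0, "claw": 0.4},
  {"linear": [2.5, 0, -80.5], "twist": 0, "claw": 0.4},
])

```text
clock: 21.67
position: [0.6194, -0.1081, 0.0246]
ee_rot: [0.0, 0.993, -0.121, 0.001]
contact_force: [-0.4, -0.4, -2.2]
width: 0.0474
gripper_force: 36.6
```

>>> drive_tool([
  {"linear": [0, 0, 0], "twist": 0, "claw": 0.4},
  {"linear": [0, 0, 0], "twist": 0, "claw": 0.55},
  {"linear": [0, 0, 0], "twist": 0, "claw": 0.65},
  {"linear": [0, 0, 0], "twist": 0, "claw": 0.75},
  {"linear": [0, 0, 0], "twist": 0, "claw": 0.85},
  {"linear": [0, 0, 0], "twist": 0, "claw": 1},
  {"linear": [0, 0, 0], "twist": 0, "claw": 1},
  {"linear": [0, 0, 0], "twist": 0, "claw": 1},
])

```text
clock: 22.33
position: [0.6189, -0.1078, 0.0237]
ee_rot: [0.0, 0.993, -0.121, 0.0]
contact_force: [-0.0, -0.3, -0.1]
width: 0.086
gripper_force: 0.0
```

>>> drive_tool([
  {"linear": [0, 0, 15], "twist": 0, "claw": 1},
  {"linear": [0, 0, 50], "twist": 0, "claw": 1},
  {"linear": [0, 0, 90], "twist": 0, "claw": 1},
  {"linear": [0, 0, 130], "twist": 0, "claw": 1},
  {"linear": [20, 0, 160], "twist": 0, "claw": 1},
  {"linear": [40, 0, 180], "twist": 0, "claw": 1},
  {"linear": [40, 0, 180], "twist": 0, "claw": 1},
  {"linear": [40, 0, 180], "twist": 0, "claw": 1},
])

```text
clock: 23.0
position: [0.6599, -0.108, 0.2049]
ee_rot: [0.0, 0.993, -0.121, 0.001]
contact_force: [0.2, -0.5, -0.7]
width: 0.0853
gripper_force: 0.0
```

Run:
```python
from h import *
im,m=shot('wrist','w14');p=sensors.get_state()['position'];print(yaw(),p)
k=mask(im,(0,0,95),(180,60,255));z=np.zeros_like(k);uv=proj(m,[[.6175,-.1076,.071]])[0];cv2.circle(z,tuple(map(int,uv)),60,255,-1);k&=z
k=cv2.morphologyEx(k,cv2.MORPH_OPEN,cv2.getStructuringElement(2,(31,31)))
c=max(cv2.findContours(k,0,1)[0],key=cv2.contourArea);q=cv2.fitEllipse(cv2.convexHull(c));print(uv,q,onz(m,[q[0]],.071))
k=cv2.convexHull(blob(mask(im,(0,190,110),(6,255,255)),None,0,100));print(hullrect(m,k,.003))
x,y=map(int,uv);cv2.imwrite('pics/w14c.png',cv2.resize(im[max(0,y-75):y+75,x-100:x+100],None,fx=3,fy=3)[:,:,::-1])
```

```text
-103.9297400595029 [ 0.65813484 -0.10762385  0.2030543 ]
[331.17166206 243.34581263] ((331.2799987792969, 241.40087890625), (44.68510055541992, 48.903709411621094), 156.1490020751953) [[ 0.61925069 -0.10811273  0.071     ]]
(array([ 0.6229, -0.1083]), array([0.0671, 0.0774]), np.float32(82.3))
```

View pics/w14c.png

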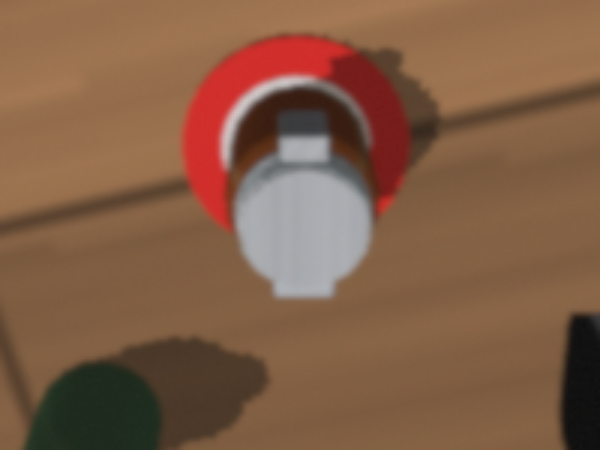

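The jar stands upright on the red mat, 1–2 mm off centre, and the bottle is undisturbed. Now the caddy at (0.438,0.3555), 79°.

>>> drive_tool([
  {"linear": [-110, 231, 10], "twist": 50, "claw": 1},
  {"linear": [-110, 231, 10], "twist": 50, "claw": 1},
  {"linear": [-110, 231, 10], "twist": 50, "claw": 1},
  {"linear": [-110, 231, 10], "twist": 50, "claw": 1},
  {"linear": [-110, 231, 10], "twist": 50, "claw": 1},
  {"linear": [-110, 231, 10], "twist": 50, "claw": 1},
  {"linear": [-220, 463, 0], "twist": 93, "claw": 1},
  {"linear": [-220, 463, 0], "twist": 93, "claw": 1},
  {"linear": [-220, 463, 0], "twist": 93, "claw": 1},
  {"linear": [-220, 463, 0], "twist": 93, "claw": 1},
  {"linear": [-220, 463, 0], "twist": 93, "claw": 1},
  {"linear": [-220, 463, 0], "twist": 93, "claw": 1},
])

```text
clock: 24.05
position: [0.4412, 0.3437, 0.202]
ee_rot: [-0.0, 0.807, 0.59, -0.002]
contact_force: [0.0, 0.2, -0.8]
width: 0.0851
gripper_force: 0.0
```

```bash
python3 -c "
from h import *
p=sensors.get_state()['position'];print(yaw(),p,(np.array([.438,.3555,.19])-p)*1000)"
```

```text
-17.654546714680464 [0.44122363 0.34367592 0.20202652] [ -3.22363447  11.824085   -12.02651954]
```

>>> drive_tool([
  {"linear": [-3, 8, -12], "twist": 6.5, "claw": 1},
  {"linear": [-3, 8, -12], "twist": 6.5, "claw": 1},
  {"linear": [-3, 8, -12], "twist": 6.5, "claw": 1},
  {"linear": [-3, 8, -12], "twist": 6.5, "claw": 1},
])

```text
clock: 24.38
position: [0.441, 0.3499, 0.1913]
ee_rot: [0.0, 0.775, 0.632, -0.001]
contact_force: [0.5, 0.4, 0.1]
width: 0.0855
gripper_force: 0.0
```

Run:
```python
from h import *
im,m=shot('wrist','w15');p=sensors.get_state()['position'];print(yaw(),p)
k=mask(im,(0,0,95),(180,60,255));z=np.zeros_like(k);uv=proj(m,[[.438,.3555,.048]])[0];x,y=map(int,uv);print(uv);z[y-90:y+90,x-60:x+60]=255;k&=z
c=max(cv2.findContours(k,0,1)[0],key=cv2.contourArea);print(cv2.boundingRect(c),hullrect(m,cv2.convexHull(c),.048))
k2=cv2.morphologyEx(cv2.morphologyEx(k,3,np.ones((25,25))),cv2.MORPH_OPEN,np.ones((55,55)));c=max(cv2.findContours(k2,0,1)[0],key=cv2.contourArea);print(cv2.boundingRect(c),hullrect(m,cv2.convexHull(c),.048))
cv2.imwrite('pics/w15c.png',cv2.resize(im[max(0,y-120):y+120,x-120:x+120],None,fx=2,fy=2)[:,:,::-1])
```

```text
-11.694768294644566 [0.44163789 0.3498739  0.19178424]
[317.43271801 187.82105495]
(291, 125, 54, 110) (array([0.4396, 0.3599]), array([0.0432, 0.0942]), np.float32(79.6))Traceback (most recent call last):
  File "<stdin>", line 5, in <module>
ValueError: max() iterable argument is empty
```

>>> drive_tool([
  {"linear": [-2.5, 7, -30], "twist": 1, "claw": 1},
  {"linear": [-2.5, 7, -65], "twist": 1, "claw": 1},
  {"linear": [-2.5, 7, -100], "twist": 1, "claw": 1},
  {"linear": [-2.5, 7, -130], "twist": 1, "claw": 1},
  {"linear": [-2.5, 7, -152], "twist": 1, "claw": 1},
  {"linear": [-2.5, 7, -166], "twist": 1, "claw": 1},
  {"linear": [-2.5, 7, -172], "twist": 1, "claw": 1},
  {"linear": [-2.5, 7, -174], "twist": 1, "claw": 1},
  {"linear": [-2.5, 7, -174], "twist": 1, "claw": 1},
], squeeze=40)

```text
clock: 25.18
position: [0.4398, 0.3578, 0.0185]
ee_rot: [0.0, 0.769, 0.639, 0.0]
contact_force: [0.1, -0.3, -0.7]
width: 0.0851
gripper_force: 0.0
```

>>> drive_tool([
  {"linear": [0, 0, 0], "twist": 0, "claw": 0.7},
  {"linear": [0, 0, 0], "twist": 0, "claw": 0.6},
  {"linear": [0, 0, 0], "twist": 0, "claw": 0.5},
  {"linear": [0, 0, 0], "twist": 0, "claw": 0.4},
  {"linear": [0, 0, 0], "twist": 0, "claw": 0.4},
  {"linear": [0, 0, 0], "twist": 0, "claw": 0.4},
  {"linear": [0, 0, 0], "twist": 0, "claw": 0.4},
  {"linear": [0, 0, 0], "twist": 0, "claw": 0.4},
  {"linear": [0, 0, 0], "twist": 0, "claw": 0.4},
], squeeze=40)

```text
clock: 25.93
position: [0.4397, 0.3589, 0.0195]
ee_rot: [0.0, 0.769, 0.639, 0.001]
contact_force: [0.4, -1.6, 5.5]
width: 0.0494
gripper_force: 42.4
```

>>> drive_tool([
  {"linear": [0, 0, 20], "twist": 0, "claw": 0.4},
  {"linear": [0, 0, 55], "twist": -3, "claw": 0.4},
  {"linear": [8, -10, 90], "twist": -9, "claw": 0.4},
  {"linear": [25, -30, 110], "twist": -15, "claw": 0.4},
  {"linear": [47, -57, 115], "twist": -22, "claw": 0.4},
  {"linear": [70, -85, 115], "twist": -29, "claw": 0.4},
  {"linear": [95, -115, 115], "twist": -36, "claw": 0.4},
  {"linear": [120, -145, 115], "twist": -43, "claw": 0.4},
  {"linear": [145, -175, 115], "twist": -50, "claw": 0.4},
  {"linear": [168, -203, 115], "twist": -56, "claw": 0.4},
  {"linear": [184, -222, 115], "twist": -62, "claw": 0.4},
  {"linear": [192, -232, 115], "twist": -67, "claw": 0.4},
])

```text
clock: 26.93
position: [0.6331, 0.1232, 0.1327]
ee_rot: [0.001, 0.994, 0.105, 0.001]
contact_force: [1.6, -0.5, -1.3]
width: 0.0493
gripper_force: 42.3
```

>>> drive_tool([
  {"linear": [0, 0, 0], "twist": -4, "claw": 0.4},
  {"linear": [0, 0, 0], "twist": -6, "claw": 0.4},
  {"linear": [0, 0, 0], "twist": -6, "claw": 0.4},
  {"linear": [0, 0, 0], "twist": -6, "claw": 0.4},
])

```text
clock: 27.27
position: [0.6305, 0.1264, 0.1328]
ee_rot: [0.0, 0.998, 0.057, -0.0]
contact_force: [-0.3, -0.3, -1.6]
width: 0.0497
gripper_force: 42.3
```

Run:
```python
from h import *
im,m=shot('wrist','w16');p=sensors.get_state()['position'];print(yaw(),p)
a=np.radians(6.2);u=np.array([np.cos(a),np.sin(a)]);v=np.array([-u[1],u[0]])
k=cv2.convexHull(blob(mask(im,(24,150,70),(34,255,255)),None,0,100));w=onz(m,k.reshape(-1,2),.003)[:,:2];print(cv2.boundingRect(k),'mat u',(w@u).min(),(w@u).max(),'v',(w@v).min(),(w@v).max(),'TCP',p[:2]@u,p[:2]@v)
cv2.imwrite('pics/w16.png',im[:,:,::-1])
```

```text
-83.42540319066727 [0.63044476 0.12665851 0.1329131 ]
(268, 121, 106, 67) mat u 0.6493709641840129 0.7006502235849525 v 0.01791250197961205 0.09808852084911267 TCP 0.6404363074492886 0.05783005036850361
```

View pics/w16.png

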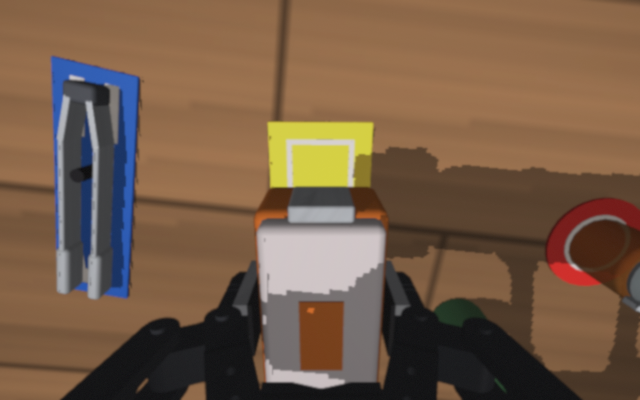

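The caddy is held square over the yellow mat, with its body's far lower edge at row ~187, the lid's far edge at row ~222 and the lid's sides at x 258 and 385. The tongs and jar still sit well on their mats.

Run:
```python
from h import *
im,m=load('w16');a=np.radians(6.2);u=np.array([np.cos(a),np.sin(a)]);v=np.array([-u[1],u[0]])
c=np.array([.6406,.0580])
for n,px,z in(("bottom edge",[(272,187),(372,187)],.114),("lid far corners",[(262,224),(384,222)],.1615),("clamp end",[(290,190),(352,190)],.13)):
    w=onz(m,px,z)[:,:2];print(n,(np.c_[w@u,w@v]-c).round(4).tolist())
```

```text
bottom edge [[0.0394, 0.0217], [0.0396, -0.0242]]
lid far corners [[0.04, 0.0184], [0.0409, -0.0213]]
clamp end [[0.0426, 0.012], [0.0427, -0.0135]]
```

>>> drive_tool([
  {"linear": [3, 0.8, -25], "twist": -0.4, "claw": 0.4},
  {"linear": [3, 0.8, -55], "twist": -0.4, "claw": 0.4},
  {"linear": [3, 0.8, -80], "twist": -0.4, "claw": 0.4},
  {"linear": [3, 0.8, -95], "twist": -0.4, "claw": 0.4},
  {"linear": [3, 0.8, -103], "twist": -0.4, "claw": 0.4},
  {"linear": [3, 0.8, -108], "twist": -0.4, "claw": 0.4},
  {"linear": [3, 0.8, -109.5], "twist": -0.4, "claw": 0.4},
  {"linear": [3, 0.8, -109.5], "twist": -0.4, "claw": 0.4},
  {"linear": [3, 0.8, -109.5], "twist": -0.4, "claw": 0.4},
])

```text
clock: 28.07
position: [0.6348, 0.1274, 0.0249]
ee_rot: [0.0, 0.999, 0.053, 0.001]
contact_force: [-0.7, 0.4, -2.1]
width: 0.0497
gripper_force: 42.3
```

>>> drive_tool([
  {"linear": [0, 0, 0], "twist": 0, "claw": 0.4},
  {"linear": [0, 0, 0], "twist": 0, "claw": 0.6},
  {"linear": [0, 0, 0], "twist": 0, "claw": 0.7},
  {"linear": [0, 0, 0], "twist": 0, "claw": 0.85},
  {"linear": [0, 0, 0], "twist": 0, "claw": 1},
  {"linear": [0, 0, 0], "twist": 0, "claw": 1},
  {"linear": [0, 0, 0], "twist": 0, "claw": 1},
  {"linear": [0, 0, 20], "twist": 0, "claw": 1},
  {"linear": [0, 0, 60], "twist": 0, "claw": 1},
  {"linear": [0, 0, 100], "twist": 0, "claw": 1},
  {"linear": [0, 0, 140], "twist": 0, "claw": 1},
  {"linear": [0, 0, 180], "twist": 0, "claw": 1},
])

```text
clock: 29.07
position: [0.6335, 0.1272, 0.2055]
ee_rot: [0.0, 0.999, 0.053, -0.0]
contact_force: [0.7, 0.9, -0.9]
width: 0.0851
gripper_force: 0.0
```

>>> drive_tool([
  {"linear": [-60, 0, 40], "twist": 0, "claw": 1},
  {"linear": [-60, 0, 40], "twist": 0, "claw": 1},
  {"linear": [-60, 0, 40], "twist": 0, "claw": 1},
  {"linear": [-60, 0, 40], "twist": 0, "claw": 1},
])

```text
clock: 29.4
position: [0.5735, 0.1274, 0.2456]
ee_rot: [-0.0, 0.999, 0.053, 0.002]
contact_force: [0.9, 0.6, 0.5]
width: 0.0852
gripper_force: 0.0
```

Run:
```python
from h import *
im,m=shot('wrist','w17');p=sensors.get_state()['position'];print(yaw(),p)
a=np.radians(6.2);u=np.array([np.cos(a),np.sin(a)]);v=np.array([-u[1],u[0]])
k=cv2.convexHull(blob(mask(im,(24,150,60),(34,255,255)),None,0,100));w=onz(m,k.reshape(-1,2),.003)[:,:2];print('mat',hullrect(m,k,.003))
uv=proj(m,[[.63,.127,.05]])[0];x,y=map(int,uv);print(uv);y0=max(0,y-90)
cv2.imwrite('pics/w17c.png',cv2.resize(im[y0:y0+180,x-100:x+100],None,fx=3,fy=3)[:,:,::-1]);print(x-100,y0)
```

```text
-83.88852586301579 [0.57394198 0.12727579 0.24411319]
mat (array([0.6305, 0.127 ]), array([0.0809, 0.1196]), np.float32(6.1))
[327.05732025 121.00149502]
227 31
```

View pics/w17c.png

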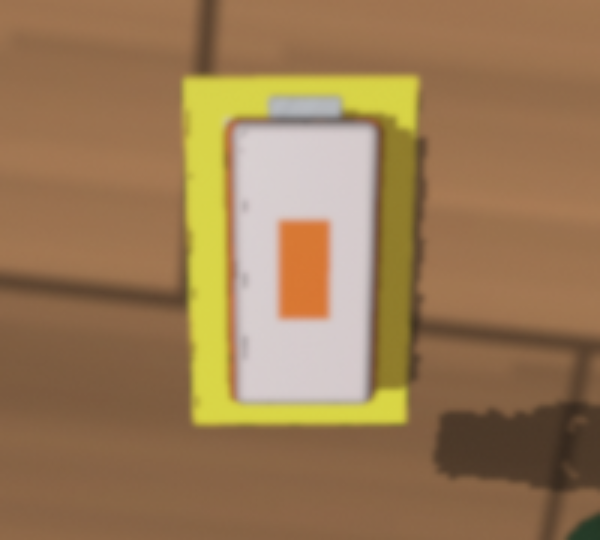

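The caddy sits flat inside the outline, with its lid from (232,122) to (372,403) in the crop. I'll do a residual check, a rest-state top view of everything, and a comparison of the bottle's position before and after.

Run:
```python
from h import *
im,m=load('w17');f=lambda x,y:(x/3+227,y/3+31)
c=onz(m,[f(184,76),f(419,76),f(194,425),f(407,424)],.003)[:,:2].mean(0)
l=onz(m,[f(232,122),f(380,122),f(372,403),f(237,403)],.051)[:,:2];pt=onz(m,[f(304,269)],.051)[0,:2]
a=np.radians(6.2);u=np.array([np.cos(a),np.sin(a)]);v=np.array([-u[1],u[0]])
print('mat',c,'lid',l.mean(0),'patch',pt,'offs',[((l.mean(0)-c)@q*1000).round(1) for q in(u,v)],hullrect(m,[f(232,122),f(380,122),f(372,403),f(237,403)],.051))
S,ms=shot('side','s2');S0=load('s1')[0]
for i in(S0,S):
    b=blob(mask(i,(55,60,20),(90,255,120)),(354,195),30,100);print('bottle',cen(b),cv2.boundingRect(b))
cv2.imwrite('pics/s2c.png',S[60:360,150:550][:,:,::-1].repeat(2,0).repeat(2,1))
```

```text
mat [0.63014642 0.12592672] lid [0.63061734 0.12550732] patch [0.63050053 0.12587138] offs [np.float64(0.4), np.float64(-0.5)] (array([0.6306, 0.1256]), array([0.0442, 0.0849]), np.float32(6.1))
bottle [353.18306011 196.3664238 ] (344, 178, 20, 37)
bottle [353.30620155 196.40280262] (344, 178, 20, 37)
```

View pics/s2c.png

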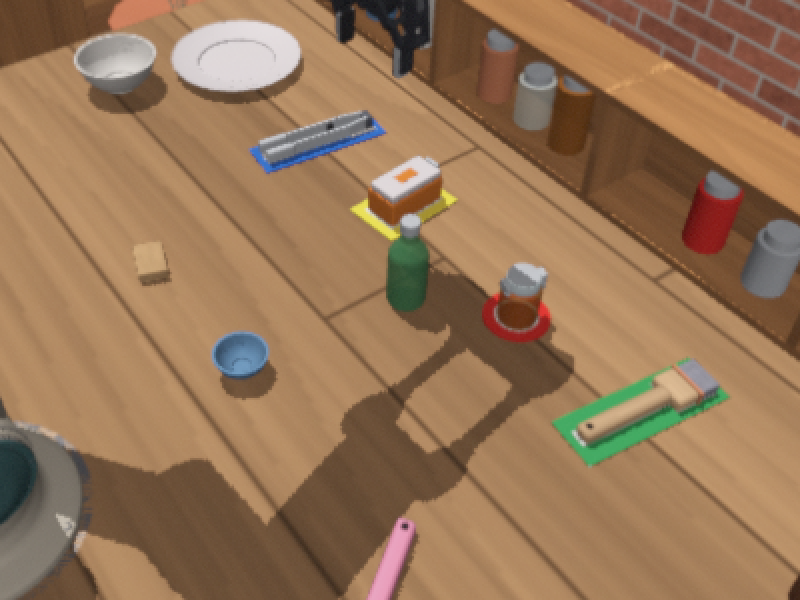

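The side view shows all four things at rest on their own mats, with the bottle's pixels unchanged. I'm handing the job in.

```bash
python3 -c "
from rig import manip
print(manip.sign_off())"
```

```text
the job is handed in; nothing more can be done
None
```

The tongs, brush, jar and caddy each lie on their own mat, within about 2 mm of the outline centre by my camera measurements; the jar stayed upright, the oil bottle did not move, and I handed the job in at about 30 s on the robot clock.

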